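# Put the carton and the tin back in their labelled pantry lanes

### The job

Slide the long carton and the round tin along the bench, each into the rack lane whose label shows its shape, until it is wholly inside and does not stick out of the lane's mouth. Don't lift them off the bench or tip them: the carton stays lying flat and ends lengthwise in its lane, the tin stays standing. Leave the other things where they are.

Things in the scene. Friction and masses are not known exactly. Their poses are not given: they have to be found in the camera images.
- rack: fixed white wooden rack, 254 wide: three lanes side by side along its x axis (82 apart), each 74 wide, 176 long, floored by the bench, between dividers 8 thick, 40 high. Open above and at the mouths (y = -88); closed at y = +88 by a solid ledge 40 high, 76 deep, that carries the labels. Origin on the bench at the centre of the middle lane; y runs along the lanes, mouth to closed end.
- label_oblong: 66 x 66 pale label lying on the ledge behind one lane (which lane varies), with a dark raised sign: a long narrow bar 19 x 56, for the carton. Origin NOT at the label but on the bench at the centre of the lane it marks, 126 short of the label; y along the lane, mouth (-88) to closed end (+88), x across (walls at +-37), z up.
- label_round: 66 x 66 pale label lying on the ledge behind one lane (which lane varies), with a dark raised sign: a disc 48 across, for the round tin. Origin NOT at the label but on the bench at the centre of the lane it marks, 126 short of the label; y along the lane, mouth (-88) to closed end (+88), x across (walls at +-37), z up.
- label_square: 66 x 66 pale label lying on the ledge behind one lane (which lane varies), with a dark raised sign: a square 42 x 42, for the canister already stored there. Origin NOT at the label but on the bench at the centre of the lane it marks, 126 short of the label; y along the lane, mouth (-88) to closed end (+88), x across (walls at +-37), z up.
- carton: a long brown cardboard carton lying flat on the bench, 56 (its x axis) x 160 (its y axis) x 46 high, about 0.3 kg; origin at the centre of its underside. Both ends are alike.
- tin: a round steel food tin with a paper band, standing upright on the bench, 62 across, 52 high, about 0.3 kg; origin at the centre of its underside.
- caddy: bystander, leave alone: a square metal canister 56 x 56 x 78 high standing in the square-labelled lane; origin at the centre of its underside.
- jar: bystander, leave alone: a small amber jar, 54 across, 55 high, beyond the rack; origin at the centre of its underside.
- pot: bystander, leave alone: a small clear jar, 52 across, 50 high, near the robot; origin at the centre of its underside.
- bottle: bystander, leave alone: a green glass bottle, 70 across, 200 high, at the back; origin at the centre of its underside.
- mug: bystander, leave alone: a white mug, 80 across, 90 high, near the robot on the left; origin at the centre of its underside.
- spoon: bystander, leave alone: a wooden spoon, 200 long, lying at the right side; origin at the centre of its underside (middle of its length).
Things that resemble listed ones, but are neither listed nor needed, are in the scene too. What is shaped like the tin but purple is not meant.

How it is judged:
By the outcome, as a careful person would: the job done as asked, in the order asked, and still so for the second after the job is handed in, with the robot touching nothing.
It also fails if it takes over 72 s, if anything falls off the work surface, if the arm or the gripper's body presses on something with over 40 N, if the wrist force passes 120 N, or if a joint passes its speed limit or range.

### The arm

A 7-joint arm with a two-finger parallel gripper is mounted at the origin on the work surface. World frame = base frame: x ahead of the robot, y to its left, z up, the work surface at z = 0. Lengths are in m, angles in rad, forces in N, time in s.
With the tool pointing down it reaches from about 0.4 to 0.85 m from the base axis. Payload 10.4 kg.
Tool frame: the origin (TCP) lies midway between the tips of the shut fingers; the grasp point (between the pads) lies 19 mm behind it; z points along the fingers, y is the line along which they close (so a half turn about z gives the same grasp; the last joint's range is limited). The gripper opens to 85 mm and grips with 20 to 120 N. Pads are 22 mm wide; open, the fingers measure 114 mm over their backs; the gripper's body (76 mm by 85 mm) begins 54 mm behind the grasp point. The pads swing forward as they close: fully open they stand 13 mm farther back than shut.
Start: joints at [-1.336, 0.332, -0.065, 1.46, 0.022, 1.35, -0.088], TCP at [0.159, 0.604, 0.231] pointing down, gripper open.
Joint ranges: [-2.6, 2.6], [-0.5, 2.12], [-1.47, 1.34], [0.16, 2.42], [-1.27, 4.41], [0.06, 2.06], [-2.6, 2.6]. Speed limits (rad/s): [2.22, 2.22, 2.79, 2.79, 3.14, 3.14, 3.14].

### API

Orientations are given as a unit quaternion [x, y, z, w].
In Python, from workcell import monitor, eyes, manip gives the robot as it stands.
- The arm moves only by the tool send_rows, never from a script. Its arguments are lists of equal length, an entry for each row: "offset": the shift along the tool's x, y, z in mm, a list of three; "roll": the turn about the tool's z in rad. In form: {"offset": [[tx, ty, tz], ...], "roll": [roll, ...]}. A call has exactly 5 rows; each row is the pose to reach, as a shift and turn from the pose commanded when the call began, along the tool's axes at that moment; what a row does not reach only later rows make up. A row lasts 1/12 s, in which the tool goes at most 41.7 mm and 7.16 degrees, less where a joint would pass 70% of its speed; a pose out of reach is approached as far as the arm can. A call with a gripper value outside its range is refused whole. "jaw" is the opening, from 0 (shut) to 1 (fully open), set as the call begins (left out, the last holds). The fingers move at their own pace and stop on an object; "newtons" is the grip in N (left out, the last holds). Time passes only in rows, so rows that repeat a pose let the fingers close, or fill a call up. It gives the time, the measured TCP pose, the force and the opening at its end, in the units of the state.
- monitor.get_obs(): the state, without advancing time (a new reading comes with each control period).
- eyes.camera(name): name is "scene" or "top" or "wrist"; returns (picture, depth): 480x640x3 uint8, blue, green, red; 480x640 float32, m along the optical axis (not along the pixel's ray), 0 where there is no reading.
- eyes.camera_params(name): a dict with "fovy" (degrees; the focal length in pixels is half the picture's height over the tangent of half this angle, whatever the lens; pixels are square), "cx", "cy" (the principal point, pixels), "R" (3x3) and "t" (3): a world point X has camera coordinates R X + t. Camera axes: x right, y down, z forward; pixel columns grow to the right and rows downward; lengths in m; the calibration is good to about 2 mm. The wrist camera is an equidistant fisheye: a pixel r from the principal point sees the ray r / f radians off the axis. A picture is of the moment at which its call begins: read the wrist's pose just before it. camera_params takes no time and is no camera call; for the wrist camera it gives the pose at the moment of the call.
- manip.hand_in(): hands the job in, once; it reports no verdict.
The state is a dict: "clock": time; "joint_pos": joint angles; "joint_velocities": joint speeds; "tau": joint torques, N m; "position": TCP position; "ee_rot": TCP orientation; "ft_force": force on the tool from outside, world axes, zero at the start; "torque": the same for the moment, N m; "grip_width": opening from 0.0 (shut) to 1.0 (fully open).
Only numpy, scipy, OpenCV 4.12 (cv2) and the standard library are available. Lean on these libraries where they do the work, as an engineer would, in place of code of your own. Each camera call takes 0.05 s, during which the arm holds its last target. There are 200 camera calls.

## Working session

There is one attempt and no reset: what is moved stays moved. The work goes in short steps, Python scripts to look and compute and a tool call to move; the robot and the scene stay as the last step left them, time stands still between calls to the robot, and variables do not carry over. Pictures are saved under pics/ and viewed, on a budget of 10 in all, crops included, one or two more only if the job needs it, and the job is handed in when it is done.

Besides the shell and the picture viewer there is one more tool, called after ">>>" as name(argument=value, ...) on one line, values as JSON. send_rows: Moves the arm, as the interface text tells. Its arguments: {"type":"object","properties":{"offset":{"type":"array"},"roll":{"type":"array"},"jaw":{"type":"number"},"newtons":{"type":"number"}},"required":["offset","roll"]}

```bash
mkdir -p pics; ls
python3 - <<'E'
from workcell import monitor, eyes, manip
import cv2,numpy as np
o=monitor.get_obs();print({k:np.round(v,3).tolist() for k,v in o.items()})
for n in("scene","top"):
    p,d=eyes.camera(n);cv2.imwrite(f"pics/{n}0.png",p);np.save(f"{n}0.npy",d)
    c=eyes.camera_params(n);np.savez(f"{n}0.npz",**c);print(n,c)
E
```

```text
pics
{'clock': 0.0, 'joint_pos': [-1.336, 0.333, -0.065, 1.461, 0.022, 1.35, -0.089], 'joint_velocities': [-0.001, 0.001, 0.0, 0.001, -0.0, 0.0, -0.0], 'tau': [0.0, -62.544, 0.05, -39.159, 0.016, 0.01, 0.0], 'position': [0.159, 0.604, 0.23], 'ee_rot': [0.129, 0.992, -0.001, -0.0], 'ft_force': [0.306, -0.602, 0.101], 'torque': [-0.016, 0.03, -0.031], 'grip_width': 1.0}
scene {'fovy': 49.49718809748533, 'cx': 313.63251807434324, 'cy': 239.196767615393, 'R': array([[-0.86146735,  0.50767067,  0.0120208 ],
       [ 0.40768017,  0.70551935, -0.57968899],
       [-0.302772  , -0.49448249, -0.81474915]]), 't': array([ 0.5381034 , -0.11772857,  1.53744574])}
top {'fovy': 47.774722596468386, 'cx': 312.0960723686165, 'cy': 239.64401938817844, 'R': array([[-0.09691342, -0.99529232, -0.00099696],
       [-0.97115315,  0.09478212, -0.21881022],
       [ 0.21787463, -0.02023744, -0.97576692]]), 't': array([-0.08384081,  0.57185693,  1.21907469])}
```

View pics/scene0.png

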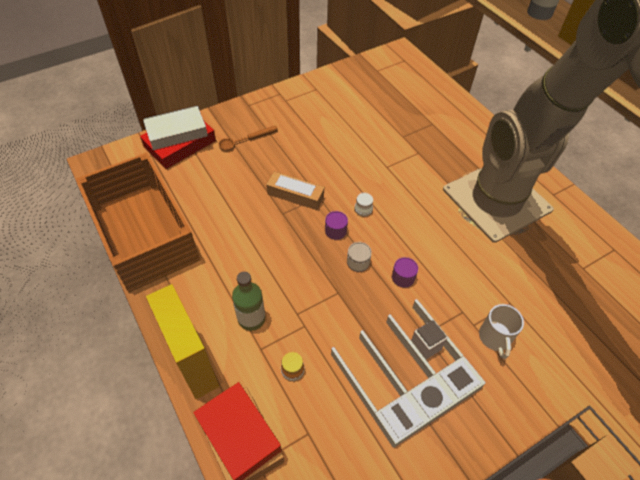

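View pics/top0.png

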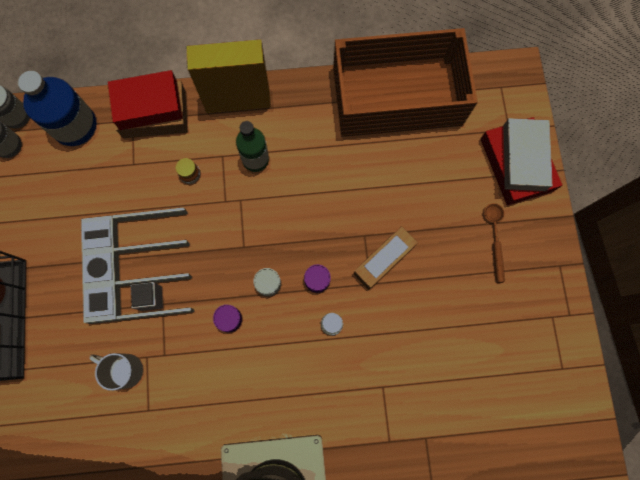

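The carton is at top (385,258), the long brown box with a white label. The rack's mouths face world -y, with the oblong label at (97,234), round at (97,267) and square at (98,301).

These could be taken for the tin:
- pale round at (267,282)
- purple at (317,278)
- purple at (227,318)
- clear pot at (332,323)
- yellow/amber jar at (187,168)

I choose (267,282), and will measure it and check it in a crop.

```bash
cat > h.py <<'E'
import numpy as np,cv2
def world(d,c):
    f=240/np.tan(np.radians(float(c['fovy'])/2));v,u=np.mgrid[:480,:640]
    P=np.stack([(u-c['cx'])/f*d,(v-c['cy'])/f*d,d],-1)
    return (P-c['t'])@c['R']   # R^T (P-t)
def blobs(W,d,zmin=.025,zmax=.3):
    m=((W[...,2]>zmin)&(W[...,2]<zmax)&(d>0)).astype(np.uint8)
    n,L,s,_=cv2.connectedComponentsWithStats(m)
    for i in range(1,n):
        if s[i,4]<60: continue
        w=W[L==i]; zt=np.percentile(w[:,2],95); t=w[w[:,2]>zt-.008]
        r=cv2.minAreaRect((t[:,:2]*1000).astype(np.float32))
        print(s[i,:4],'z%.3f'%zt,'c',np.round(r[0],0),'size',np.round(r[1],0),'ang %.1f'%r[2])
E
python3 - <<'E'
from h import *
for n in("top","scene"):
    c=np.load(n+"0.npz");d=np.load(n+"0.npy");W=world(d,c);print(n);blobs(W,d)
p=[cv2.resize(cv2.imread("pics/scene0.png")[160:310,250:450],(800,600),interpolation=2)]
cv2.imwrite("pics/crop.png",p[0])
E
```

```text
top
[334  28 144 105] z0.131 c [ 941. -402.] size [322. 207.] ang 89.7
[187  39  83  70] z0.221 c [970.  19.] size [ 64. 170.] ang 0.2
[ 0 71 94 85] z0.228 c [940. 447.] size [55. 50.] ang 42.7
[108  70  78  65] z0.107 c [951. 238.] size [115. 161.] ang 5.8
[483 117  80  86] z0.092 c [ 721. -681.] size [103. 173.] ang 81.4
[236 121  33  48] z0.199 c [800. -16.] size [30. 30.] ang 82.7
[176 158  22  23] z0.058 c [776. 153.] size [48. 46.] ang 23.9
[ 82 207 111 116] z0.075 c [469. 260.] size [55. 55.] ang 3.7
[354 227  64  61] z0.049 c [ 508. -312.] size [ 56. 161.] ang 37.6
[  0 251  22 129] z0.100 c [452. 567.] size [  7. 284.] ang 90.0
[305 264  26  28] z0.053 c [ 474. -143.] size [59. 60.] ang 84.7
[254 268  27  28] z0.053 c [477. -23.] size [59. 60.] ang 85.2
[213 304  29  28] z0.053 c [400.  77.] size [61. 61.] ang 72.1
[323 313  20  20] z0.053 c [ 364. -167.] size [44. 44.] ang 84.2
[ 90 353  51  37] z0.089 c [303. 326.] size [81. 77.] ang 84.3
[236 460  69  20] z0.213 c [78. 19.] size [62.  3.] ang 80.4
scene
[ 97   0 169  55] z0.192 c [  680. -1193.] size [ 46. 148.] ang 80.5

[... 391 characters left out ...]

[356 193  17  19] z0.052 c [ 364. -163.] size [49. 44.] ang 69.5
[325 211  23  25] z0.053 c [ 472. -139.] size [64. 60.] ang 59.7
[347 242  25  26] z0.053 c [476. -19.] size [63. 61.] ang 68.9
[393 257  25  27] z0.053 c [399.  81.] size [63. 62.] ang 78.9
[232 272  33  56] z0.199 c [799. -12.] size [31. 31.] ang 79.3
[146 284  72 112] z0.221 c [970.  21.] size [ 60. 172.] ang 0.0
[331 299 154 147] z0.076 c [469. 266.] size [55. 55.] ang 1.8
[481 305  43  54] z0.090 c [303. 330.] size [82. 79.] ang 10.3
[281 352  23  26] z0.057 c [775. 157.] size [48. 46.] ang 61.1
[193 382  91  98] z0.107 c [950. 241.] size [110. 162.] ang 5.7
[486 406 154  74] z0.157 c [390. 661.] size [ 71. 105.] ang 90.0
```

View pics/crop.png

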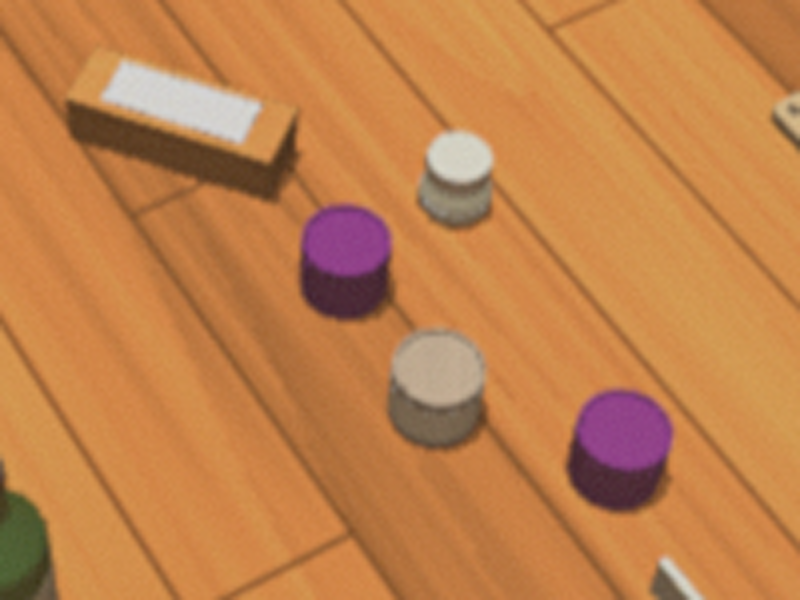

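Crop: the pale steel/paper tin is at crop (437,385). Purple decoys are at (345,260) and (620,450), the clear pot at (458,175), and the carton at (182,120). The choice is confirmed: tin at (0.477,-0.021), carton at (0.508,-0.31) with its width axis at 37.6°. Next I fit the rack.

```bash
cat >> h.py <<'E'
def plan(T,yaw):
    """tool-frame shift (mm) and roll to put TCP at world T with tool-y at world yaw (deg, mod 180)"""
    from workcell import monitor
    from scipy.spatial.transform import Rotation as Ro
    o=monitor.get_obs();R=Ro.from_quat(o['ee_rot']).as_matrix();p=np.array(o['position'])
    dy=(yaw-np.degrees(np.arctan2(R[1,1],R[0,1]))+90)%180-90
    print('pos',p.round(4),'offset mm',(R.T@(np.array(T)-p)*1000).round(1),'roll %.3f'%-np.radians(dy),'j7 %.2f'%o['joint_pos'][6],'F',np.round(o['ft_force'],1),'t %.2f'%o['clock'],'grip %.3f'%o['grip_width'])
E
python3 - <<'E'
from h import *
for n in("top","scene"):
    c=np.load(n+"0.npz");d=np.load(n+"0.npy");W=world(d,c)
    w=W.reshape(-1,3);m=(w[:,2]>.033)&(w[:,2]<.047)&(w[:,0]>.38)&(w[:,0]<.75)&(w[:,1]>.12)&(w[:,1]<.46)
    q=w[m][:,:2]*1000
    r=cv2.minAreaRect(q.astype(np.float32));print(n,np.round(r[0]),np.round(r[1]),r[2]);print(cv2.boxPoints(r).round(0).tolist())
    # divider lines: slices in y
    for y in(150,180,210,240,270,290):
        x=np.sort(q[abs(q[:,1]-y)<6][:,0]);g=np.split(x,np.where(np.diff(x)>15)[0]+1);print(y,[(len(k),round(float(np.median(k)))) for k in g if len(k)])
from h import plan
plan([.508,-.31,.15],37.6)
E
```

```text
top [551. 288.] [255. 254.] 1.1685221195220947
[[420.0, 412.0], [426.0, 158.0], [681.0, 164.0], [676.0, 417.0]]
150 []
180 [(19, 428), (17, 511), (17, 593), (18, 674)]
210 [(16, 428), (19, 510), (17, 592), (15, 674)]
240 [(62, 461), (18, 591), (18, 673)]
270 [(21, 428), (16, 509), (14, 591), (19, 673)]
290 [(18, 427), (19, 510), (15, 591), (19, 673)]
scene [549. 290.] [257. 254.] 1.005794644355774
[[419.0, 415.0], [423.0, 161.0], [680.0, 166.0], [675.0, 420.0]]
150 []
180 [(16, 430), (19, 513), (19, 593), (17, 675)]
210 [(20, 430), (19, 512), (17, 593), (17, 675)]
240 [(4, 425), (25, 509), (19, 592), (20, 673)]
270 [(4, 424), (32, 507), (20, 591), (22, 674)]
290 [(77, 483), (20, 591), (22, 673)]
pos [0.1593 0.604  0.2306] offset mm [-570.2 -794.8   81.6] roll 0.657 j7 -0.09 F [-0.3 -0.2  0.1] t 0.10 grip 0.999
```

>>> send_rows(offset=[[-32, -25, 0], [-64, -50, 0], [-96, -75, 0], [-128, -100, 0], [-160, -125, 0]], roll=[0, 0, 0, 0, 0], jaw=1, newtons=40)

```text
clock: 0.52
position: [0.2829, 0.4408, 0.231]
ee_rot: [0.129, 0.992, -0.0, -0.0]
ft_force: [2.0, 1.3, -0.4]
grip_width: 0.997
```

>>> send_rows(offset=[[-32, -25, 0], [-64, -50, 0], [-96, -75, 0], [-128, -100, 0], [-160, -125, 0]], roll=[0, 0, 0, 0, 0])

```text
clock: 0.93
position: [0.4057, 0.2791, 0.2312]
ee_rot: [0.129, 0.992, 0.0, -0.0]
ft_force: [0.4, 1.1, 0.0]
grip_width: 1.003
```

>>> send_rows(offset=[[-17, -36, 0], [-33, -72, 0], [-50, -109, 0], [-67, -145, 0], [-83, -181, 0]], roll=[0, 0, 0, 0, 0])

```text
clock: 1.35
position: [0.4389, 0.0828, 0.2311]
ee_rot: [0.129, 0.992, 0.0, -0.0]
ft_force: [1.1, 0.1, -0.3]
grip_width: 1.0
```

>>> send_rows(offset=[[-17, -36, 0], [-33, -72, 0], [-50, -109, 0], [-67, -145, 0], [-83, -181, 0]], roll=[0, 0, 0, 0, 0])

```text
clock: 1.77
position: [0.473, -0.1134, 0.2314]
ee_rot: [0.128, 0.992, 0.0, 0.0]
ft_force: [1.2, 0.6, 0.7]
grip_width: 0.999
```

>>> send_rows(offset=[[-17, -36, 0], [-33, -72, 0], [-50, -109, 0], [-67, -145, 0], [-83, -181, 0]], roll=[0.12, 0.24, 0.36, 0.48, 0.6])

```text
clock: 2.18
position: [0.5076, -0.3091, 0.2311]
ee_rot: [0.418, 0.908, 0.0, 0.0]
ft_force: [1.4, 1.0, 0.8]
grip_width: 1.001
```

Run:
```python
from h import *
plan([.508,-.31,.10],37.6)
```

```text
pos [ 0.5076 -0.3091  0.2311] offset mm [ -0.9  -0.3 131.1] roll 0.052 j7 1.39 F [1.4 1.  0.8] t 2.18 grip 1.001
```

>>> send_rows(offset=[[0, 0, 37], [0, 0, 74], [0, 0, 111], [0, 0, 148], [0, 0, 170]], roll=[0.05, 0.05, 0.05, 0.05, 0.05])

```text
clock: 2.6
position: [0.5055, -0.3063, 0.0571]
ee_rot: [0.439, 0.899, -0.0, -0.002]
ft_force: [0.4, 0.3, -1.3]
grip_width: 0.999
```

>>> send_rows(offset=[[0, 0, 15], [0, 0, 30], [0, 0, 45], [0, 0, 51], [0, 0, 51]], roll=[0, 0, 0, 0, 0])

```text
clock: 3.02
position: [0.5066, -0.307, 0.0088]
ee_rot: [0.438, 0.899, -0.0, -0.001]
ft_force: [-1.0, -0.1, 0.3]
grip_width: 0.997
```

>>> send_rows(offset=[[0, 0, 0], [0, 0, 0], [0, 0, 0], [0, 0, 0], [0, 0, 0]], roll=[0, 0, 0, 0, 0], jaw=0, newtons=30)

```text
clock: 3.43
position: [0.5078, -0.3082, 0.0114]
ee_rot: [0.439, 0.899, -0.0, 0.001]
ft_force: [-1.4, -1.1, 5.8]
grip_width: 0.649
```

Run:
```python
from h import *
plan([.636,-.10,.01],1.1)
```

```text
pos [ 0.5078 -0.3082  0.0114] offset mm [ 85.2 229.2   1.4] roll 0.644 j7 1.49 F [-1.4 -1.1  5.8] t 3.43 grip 0.649
```

>>> send_rows(offset=[[-14, 18, 0], [-30, 39, 0], [-46, 60, 0], [-62, 81, 0], [-76, 99, 0]], roll=[0.06, 0.18, 0.3, 0.42, 0.52])

```text
clock: 3.85
position: [0.6331, -0.3067, 0.0114]
ee_rot: [0.657, 0.754, -0.0, -0.0]
ft_force: [-10.1, 0.9, 13.1]
grip_width: 0.651
```

Run:
```python
from h import *
plan([.636,.04,.01],1.1)
```

```text
pos [ 0.6331 -0.3067  0.0114] offset mm [343.   50.4   1.3] roll 0.118 j7 0.92 F [-10.1   0.9  13.1] t 3.85 grip 0.651
```

>>> send_rows(offset=[[15, 2, -1], [45, 7, -1], [75, 11, -1], [105, 15, -1], [125, 18, -1]], roll=[0.03, 0.06, 0.09, 0.118, 0.118])

```text
clock: 4.27
position: [0.6327, -0.1771, 0.0115]
ee_rot: [0.698, 0.716, 0.0, -0.0]
ft_force: [1.7, -0.1, -1.6]
grip_width: 0.653
```

Run:
```python
from h import *
plan([.6365,.055,.0114],1.1)
from workcell import eyes
p,d=eyes.camera("top");cv2.imwrite("pics/top1.png",cv2.resize(p[130:400,60:440],(760,540)))
W=world(d,eyes.camera_params("top"));blobs(W,d)
```

```text
pos [ 0.6327 -0.1771  0.0115] offset mm [2.32e+02 9.70e+00 2.00e-01] roll 0.006 j7 0.66 F [ 1.7 -0.1 -1.6] t 4.27 grip 0.653
[334  28 144 105] z0.131 c [ 942. -402.] size [323. 205.] ang 89.9
[187  39  83  70] z0.221 c [971.  18.] size [ 64. 170.] ang 0.0
[ 0 71 95 84] z0.228 c [939. 448.] size [52. 52.] ang 10.4
[108  70  78  65] z0.107 c [951. 238.] size [115. 161.] ang 5.3
[483 117  80  86] z0.092 c [ 721. -681.] size [103. 173.] ang 81.7
[236 121  33  49] z0.199 c [798. -16.] size [29. 31.] ang 84.7
[176 158  23  23] z0.058 c [776. 152.] size [47. 47.] ang 56.1
[319 192  41  41] z0.215 c [ 605. -207.] size [ 6. 41.] ang 45.7
[ 82 207 108 116] z0.076 c [468. 261.] size [55. 56.] ang 1.6
[  0 251  22 129] z0.100 c [452. 566.] size [284.   7.] ang 0.4
[305 264  26  28] z0.053 c [ 474. -143.] size [59. 62.] ang 84.9
[268 278  13  17] z0.053 c [460. -42.] size [10. 43.] ang 48.5
[322 313  21  20] z0.052 c [ 364. -167.] size [44. 44.] ang 84.0
[269 460  36  20] z0.278 c [ 87. -34.] size [18.  9.] ang 78.6
```

View pics/top1.png

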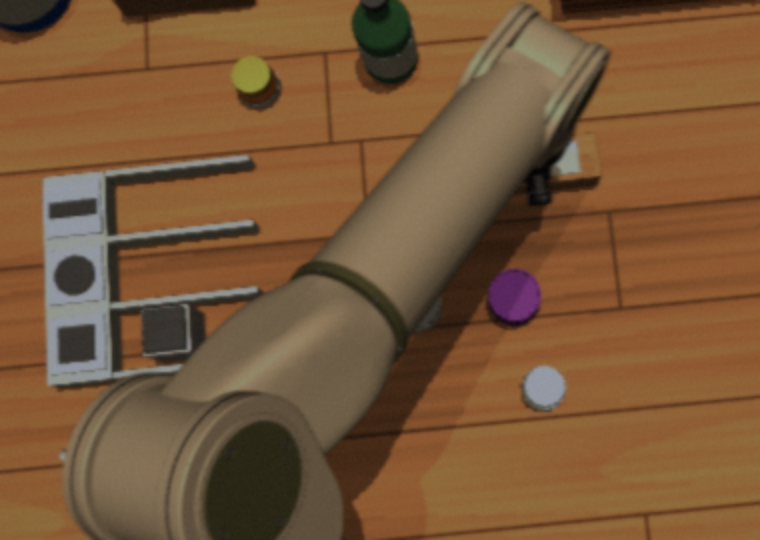

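The carton is now aligned with the oblong lane, held at crop (540,180), with the purple decoy undisturbed at (515,297). The bottle at (385,40) is near the wrist's coming path, so I check clearance.

Run:
```python
from h import *
from workcell import eyes
for n in("top","scene"):
    p,d=eyes.camera(n);w=world(d,eyes.camera_params(n)).reshape(-1,3)
    for a,b in((.06,.12),(.12,.16),(.16,.205),(.205,.25),(.25,.35),(.35,.6)):
        m=(w[:,2]>a)&(w[:,2]<b)&(w[:,1]>-.28)&(w[:,1]<-.07)&(w[:,0]<.85)&(w[:,0]>.3)
        if m.sum():print(n,a,b,w[m].min(0).round(3),w[m].max(0).round(3))
```

```text
top 0.06 0.12 [ 0.566 -0.279  0.06 ] [ 0.848 -0.161  0.12 ]
top 0.12 0.16 [ 0.568 -0.28   0.12 ] [ 0.85  -0.165  0.158]
top 0.16 0.205 [ 0.594 -0.216  0.16 ] [ 0.622 -0.182  0.205]
top 0.205 0.25 [ 0.594 -0.215  0.205] [ 0.622 -0.187  0.243]
top 0.25 0.35 [ 0.546 -0.24   0.318] [ 0.644 -0.169  0.35 ]
top 0.35 0.6 [ 0.411 -0.241  0.35 ] [ 0.697 -0.07   0.52 ]
scene 0.06 0.12 [ 0.566 -0.279  0.06 ] [ 0.85  -0.152  0.12 ]
scene 0.12 0.16 [ 0.569 -0.279  0.12 ] [ 0.85  -0.135  0.16 ]
scene 0.16 0.205 [ 0.6   -0.189  0.16 ] [ 0.676 -0.13   0.205]
scene 0.205 0.25 [ 0.593 -0.183  0.205] [ 0.676 -0.13   0.25 ]
scene 0.25 0.35 [ 0.601 -0.229  0.25 ] [ 0.7   -0.092  0.35 ]
scene 0.35 0.6 [ 0.453 -0.235  0.35 ] [ 0.701 -0.07   0.516]
```

>>> send_rows(offset=[[15, 2, 0], [45, 4, 0], [80, 6, 0], [115, 7, 0], [145, 8, 0]], roll=[0.006, 0.006, 0.006, 0.006, 0.006])

```text
clock: 4.83
position: [0.6366, -0.0346, 0.0114]
ee_rot: [0.701, 0.713, 0.0, 0.0]
ft_force: [1.4, -0.7, -0.9]
grip_width: 0.651
```

Run:
```python
from h import *
plan([.635,.14,.0114],1.1)
from workcell import eyes
p,d=eyes.camera("scene");cv2.imwrite("pics/s1.png",cv2.resize(p[180:450,200:560],(720,540)))
W=world(d,eyes.camera_params("scene")).reshape(-1,3)
m=(W[:,2]>.040)&(W[:,2]<.052)&(abs(W[:,0]-.635)<.04)&(W[:,1]>-.12)&(W[:,1]<.09);q=W[m]
r=cv2.minAreaRect((q[:,:2]*1000).astype(np.float32));print(r,q.min(0),q.max(0))
```

```text
pos [ 0.6366 -0.0346  0.0114] offset mm [ 1.746e+02  1.600e+00 -1.000e-01] roll -0.001 j7 0.44 F [ 1.4 -0.7 -0.9] t 4.83 grip 0.651
((634.1619873046875, -31.25701904296875), (160.99203491210938, 77.66336822509766), 84.18839263916016) [ 0.59541994 -0.11302728  0.04002581] [0.67387634 0.04728507 0.05199415]
```

View pics/s1.png

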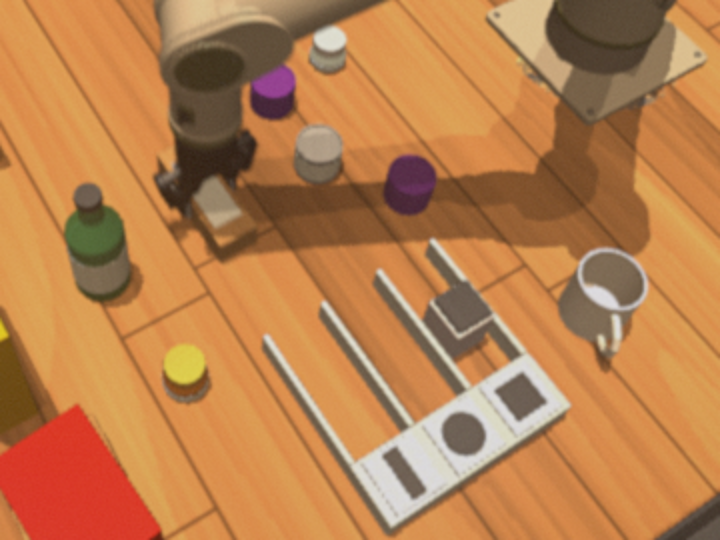

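The carton at crop (215,215) is in line with the oblong lane, mouth around (290,320), and everything else stands as before.

>>> send_rows(offset=[[18, 0, 0], [55, 1, 0], [95, 1, 0], [135, 2, 0], [172, 2, 0]], roll=[0, 0, 0, 0, 0])

```text
clock: 5.3
position: [0.6356, 0.1374, 0.0114]
ee_rot: [0.701, 0.713, 0.0, 0.0]
ft_force: [1.5, -1.3, -1.2]
grip_width: 0.651
```

>>> send_rows(offset=[[0, 0, 0], [0, 0, 0], [0, 0, 0], [0, 0, 0], [0, 0, 0]], roll=[0, 0, 0, 0, 0], jaw=1)

```text
clock: 5.72
position: [0.6356, 0.1346, 0.0116]
ee_rot: [0.701, 0.713, -0.0, 0.0]
ft_force: [-1.0, -0.4, 0.4]
grip_width: 1.0
```

>>> send_rows(offset=[[0, 0, -20], [0, 0, -50], [0, 0, -70], [-15, 0, -70], [-50, 0, -70]], roll=[0, 0, 0, 0, 0])

```text
clock: 6.13
position: [0.6371, 0.091, 0.0821]
ee_rot: [0.698, 0.716, 0.002, -0.0]
ft_force: [0.4, 0.2, -0.7]
grip_width: 1.002
```

>>> send_rows(offset=[[-35, 0, 0], [-65, 0, 0], [-80, 0, 0], [-80, 0, 0], [-80, 0, 0]], roll=[0, 0, 0, 0, 0], jaw=0)

```text
clock: 6.55
position: [0.6376, 0.0055, 0.0811]
ee_rot: [0.701, 0.713, 0.0, -0.0]
ft_force: [0.7, 0.9, -0.3]
grip_width: 0.303
```

Run:
```python
from h import *
plan([.636,.02,.015],1.1)
from workcell import eyes
p,d=eyes.camera("scene");cv2.imwrite("pics/s2.png",cv2.resize(p[180:450,200:560],(720,540)))
W=world(d,eyes.camera_params("scene")).reshape(-1,3)
m=(W[:,2]>.0445)&(W[:,2]<.052)&(abs(W[:,0]-.635)<.05)&(W[:,1]>.04)&(W[:,1]<.3);q=W[m]
r=cv2.minAreaRect((q[:,:2]*1000).astype(np.float32));print(r,q.min(0),q.max(0))
```

```text
pos [0.6376 0.0055 0.0811] offset mm [14.5 -1.3 66.1] roll -0.003 j7 0.33 F [ 0.7  0.9 -0.3] t 6.55 grip 0.303
((635.330078125, 181.1275634765625), (85.13836669921875, 205.47531127929688), 0.9722421169281006) [0.59181972 0.07808574 0.04451006] [0.6778871  0.28457278 0.05160642]
```

>>> send_rows(offset=[[0, -1, 30], [0, -1, 55], [0, -1, 65], [0, -1, 65], [0, -1, 65]], roll=[0, 0, 0, 0, 0])

```text
clock: 7.02
position: [0.6369, 0.0077, 0.0165]
ee_rot: [0.7, 0.714, -0.0, -0.0]
ft_force: [0.1, -0.5, 1.0]
grip_width: -0.002
```

>>> send_rows(offset=[[18, 0, 0], [38, 0, 0], [58, 0, 0], [78, 0, 0], [98, 0, 0]], roll=[0, 0, 0, 0, 0])

```text
clock: 7.43
position: [0.636, 0.1057, 0.0184]
ee_rot: [0.7, 0.714, 0.001, 0.001]
ft_force: [-0.1, -2.5, -0.5]
grip_width: 0.004
```

>>> send_rows(offset=[[15, 0, 0], [30, 0, 0], [42, 0, 0], [50, 0, 0], [50, 0, 0]], roll=[0, 0, 0, 0, 0])

```text
clock: 7.85
position: [0.634, 0.1574, 0.0164]
ee_rot: [0.7, 0.715, 0.0, -0.0]
ft_force: [-1.0, 0.0, -0.3]
grip_width: 0.001
```

Run:
```python
from h import *
plan([.634,.16,.015],1.1)
from workcell import eyes
p,d=eyes.camera("scene");cv2.imwrite("pics/s3.png",cv2.resize(p[240:450,260:540],(800,600)))
W=world(d,eyes.camera_params("scene")).reshape(-1,3)
m=(W[:,2]>.0445)&(W[:,2]<.052)&(abs(W[:,0]-.635)<.05)&(W[:,1]>.19)&(W[:,1]<.36);q=W[m]
r=cv2.minAreaRect((q[:,:2]*1000).astype(np.float32));print(r,q.min(0),q.max(0))
```

```text
pos [0.634  0.1574 0.0164] offset mm [2.6 0.1 1.4] roll 0.002 j7 0.14 F [-1.   0.  -0.3] t 7.85 grip 0.001
((633.5706787109375, 275.1632995605469), (81.7676773071289, 169.72250366210938), 1.9882502555847168) [0.59511929 0.19015074 0.04451194] [0.67699975 0.35984706 0.05173054]
```

View pics/s3.png

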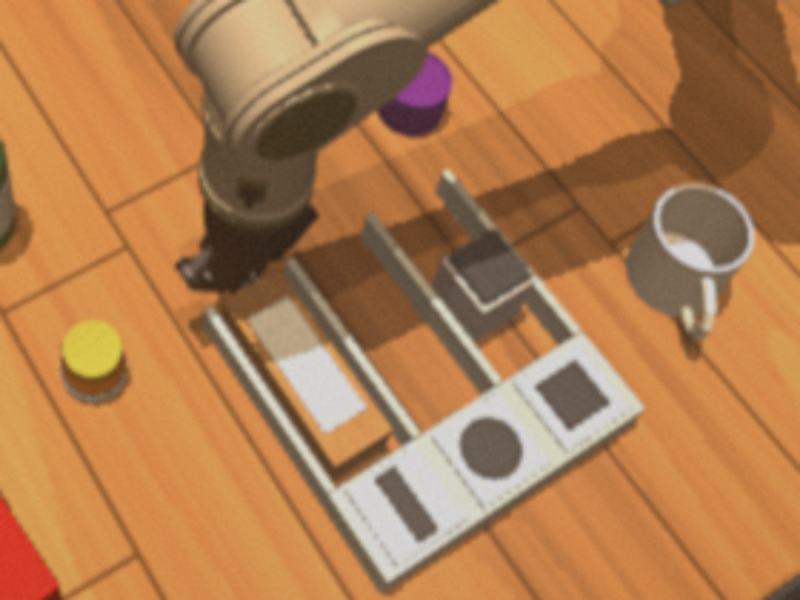

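The carton, at crop (315,380), lies lengthwise in the oblong lane with a small gap to the ledge, rear end hidden by the gripper. I measure its front end by a depth profile along the lane.

Run:
```python
from h import *
from workcell import eyes
for n in("scene",):
    p,d=eyes.camera(n)
    W=world(d,eyes.camera_params(n)).reshape(-1,3)
    for y in range(308,350,3):
        m=(abs(W[:,0]-.633)<.02)&(abs(W[:,1]*1000-y)<1.6);print(y,m.sum(),np.median(W[m,2]).round(4) if m.any() else '')
    m=(W[:,2]>.042)&(W[:,2]<.054)&(abs(W[:,1]-.26)<.03)&(W[:,0]>.595)&(W[:,0]<.672);print(np.histogram(W[m,0],bins=np.arange(.595,.675,.004)))
```

```text
308 26 0.0446
311 26 0.0443
314 29 0.0457
317 29 0.0448
320 23 0.0453
323 25 0.0454
326 28 0.045
329 81 0.0293
332 48 0.0019
335 13 -0.0007
338 0 
341 1 0.0359
344 21 0.0387
347 24 0.0406
(array([ 0,  0, 15, 33, 48, 42, 37, 48, 41, 43, 40, 43, 42, 44, 42, 44, 30,
        0,  0,  3]), array([0.595, 0.599, 0.603, 0.607, 0.611, 0.615, 0.619, 0.623, 0.627,
       0.631, 0.635, 0.639, 0.643, 0.647, 0.651, 0.655, 0.659, 0.663,
       0.667, 0.671, 0.675]))
```

The front end is at y≈0.329 and the ledge at ≈0.342. The gap is about 13 mm, so the rear is only ~3 mm inside. I push 6 mm more, then back off and rise.

>>> send_rows(offset=[[2, 0, 0], [4, 0, 0], [6, 0, 0], [6, 0, 0], [6, 0, 0]], roll=[0, 0, 0, 0, 0])

```text
clock: 8.37
position: [0.6337, 0.1608, 0.0162]
ee_rot: [0.7, 0.714, -0.0, -0.0]
ft_force: [0.6, -0.6, -0.7]
grip_width: 0.004
```

>>> send_rows(offset=[[-20, 0, 0], [-40, 0, -20], [-65, 0, -55], [-95, 0, -75], [-120, 0, -75]], roll=[0, 0, 0, 0, 0], jaw=0)

```text
clock: 8.78
position: [0.6384, 0.0388, 0.0962]
ee_rot: [0.701, 0.714, 0.003, 0.002]
ft_force: [-0.2, -0.7, 0.4]
grip_width: 0.001
```

>>> send_rows(offset=[[-10, 0, -30], [-20, 0, -50], [-40, -20, -55], [-60, -50, -55], [-80, -80, -55]], roll=[0, 0, 0, 0, 0], jaw=1)

```text
clock: 9.2
position: [0.5571, -0.0415, 0.1465]
ee_rot: [0.7, 0.714, 0.0, 0.0]
ft_force: [-1.2, -0.1, 1.0]
grip_width: 0.712
```

Run:
```python
from h import *
plan([.477,-.021,.15],91.1)
from workcell import eyes
for n in("scene","top"):
    p,d=eyes.camera(n);cv2.imwrite(f"pics/{n}4.png",p)
    W=world(d,eyes.camera_params(n)).reshape(-1,3)
    print(n)
    for a,b in((155,185),(320,352)):
      for y in range(a,b,3):
        m=(abs(W[:,0]-.633)<.02)&(abs(W[:,1]*1000-y)<1.6);print(y,np.median(W[m,2]).round(3) if m.any() else '',end='; ')
    m=(W[:,2]>.033)&(W[:,2]<.047)&(W[:,0]>.4)&(W[:,0]<.75)&(W[:,1]>.12)&(W[:,1]<.24)
    for x in(.593,.674):
        k=m&(abs(W[:,0]-x)<.004);print('\nmouth',x,np.percentile(W[k,1],1))
    m=(W[:,2]>.045)&(W[:,2]<.06)&(np.hypot(W[:,0]-.477,W[:,1]+.021)<.045);print('tin',cv2.minEnclosingCircle((W[m,:2]*1000).astype(np.float32)))
```

```text
pos [ 0.5571 -0.0415  0.1465] offset mm [ 22.  -79.7  -3.6] roll -1.571 j7 0.33 F [-1.2 -0.1  1. ] t 9.20 grip 0.712
scene
155 -0.001; 158 0.0; 161 ; 164 ; 167 ; 170 ; 173 0.042; 176 0.045; 179 0.045; 182 0.044; 320 0.045; 323 0.045; 326 0.046; 329 0.045; 332 0.026; 335 0.015; 338 ; 341 0.037; 344 0.039; 347 0.04; 350 0.043; 
mouth 0.593 0.1664595972428662

mouth 0.674 0.168472112034443
tin ((475.7687683105469, -20.672176361083984), 32.28453826904297)
top
155 -0.002; 158 -0.003; 161 -0.001; 164 -0.002; 167 -0.002; 170 0.022; 173 0.045; 176 0.044; 179 0.044; 182 0.044; 320 0.043; 323 0.044; 326 0.044; 329 0.043; 332 ; 335 ; 338 0.029; 341 0.033; 344 0.04; 347 0.042; 350 0.043; 
mouth 0.593 0.164011556990187

mouth 0.674 0.1651063746063611
tin ((476.4369812011719, -23.897829055786133), 30.763025283813477)
```

The carton's rear is at y≈0.171 against the mouth at ≈0.165, so it is inside. Now the tin: roll a quarter turn so the fingers close along the lane.

>>> send_rows(offset=[[5, -16, 0], [10, -32, 0], [15, -48, 0], [20, -64, 0], [22, -80, 0]], roll=[-0.12, -0.24, -0.36, -0.48, -0.6], jaw=1)

```text
clock: 9.72
position: [0.4767, -0.0192, 0.1462]
ee_rot: [0.455, 0.89, 0.0, -0.0]
ft_force: [-0.7, -0.2, 0.5]
grip_width: 1.001
```

>>> send_rows(offset=[[0, 0, 0], [0, 0, 0], [0, 0, 0], [0, 0, 0], [0, 0, 0]], roll=[-0.12, -0.24, -0.36, -0.48, -0.6])

```text
clock: 10.13
position: [0.4774, -0.0197, 0.1465]
ee_rot: [0.172, 0.985, 0.001, 0.0]
ft_force: [-0.2, -0.5, -0.4]
grip_width: 1.002
```

>>> send_rows(offset=[[0, 0, 0], [0, 0, 0], [0, 0, 0], [0, 0, 0], [0, 0, 0]], roll=[-0.12, -0.24, -0.36, -0.371, -0.371])

```text
clock: 10.55
position: [0.4773, -0.0199, 0.1464]
ee_rot: [-0.008, 1.0, 0.0, 0.0]
ft_force: [0.2, 1.2, -0.3]
grip_width: 0.997
```

Run:
```python
from h import *
plan([.476,-.022,.013],91.1)
```

```text
pos [ 0.4773 -0.0199  0.1464] offset mm [  1.4  -2.1 133.4] roll -0.003 j7 1.62 F [ 0.2  1.2 -0.3] t 10.55 grip 0.997
```

>>> send_rows(offset=[[1, -2, 35], [1, -2, 70], [1, -2, 100], [1, -2, 120], [1, -2, 133]], roll=[0, 0, 0, 0, 0])

```text
clock: 10.97
position: [0.475, -0.0223, 0.011]
ee_rot: [-0.007, 1.0, -0.001, -0.001]
ft_force: [-0.2, -1.0, -0.0]
grip_width: 1.005
```

>>> send_rows(offset=[[0, 0, 0], [0, 0, 0], [0, 0, 0], [0, 0, 0], [0, 0, 0]], roll=[0, 0, 0, 0, 0], jaw=0, newtons=30)

```text
clock: 11.38
position: [0.4766, -0.0217, 0.014]
ee_rot: [-0.009, 1.0, 0.0, 0.001]
ft_force: [0.6, 0.2, -4.5]
grip_width: 0.718
```

Run:
```python
from h import *
plan([.5535,.09,.013],91.1)
plan([.551,.250,.013],91.1)
```

```text
pos [ 0.4766 -0.0217  0.014 ] offset mm [-78.9 110.3   1.2] roll -0.000 j7 1.86 F [ 0.6  0.2 -4.5] t 11.38 grip 0.718
pos [ 0.4766 -0.0217  0.014 ] offset mm [-79.5 270.3   1.3] roll -0.000 j7 1.86 F [ 0.6  0.2 -4.5] t 11.38 grip 0.718
```

>>> send_rows(offset=[[-15, 10, 1], [-37, 30, 1], [-60, 58, 1], [-75, 88, 1], [-79, 110, 1]], roll=[0, 0, 0, 0, 0])

```text
clock: 11.8
position: [0.556, 0.092, 0.0135]
ee_rot: [-0.01, 1.0, 0.0, 0.002]
ft_force: [0.2, -4.9, 6.9]
grip_width: 0.716
```

Run:
```python
from h import *
plan([.551,.250,.013],91.1)
from workcell import eyes
p,d=eyes.camera("scene");cv2.imwrite("pics/s5.png",cv2.resize(p[180:450,200:560],(720,540)))
```

```text
pos [0.556  0.092  0.0135] offset mm [  1.8 158.1   0.5] roll 0.001 j7 1.71 F [ 0.2 -4.9  6.9] t 11.80 grip 0.716
```

View pics/s5.png

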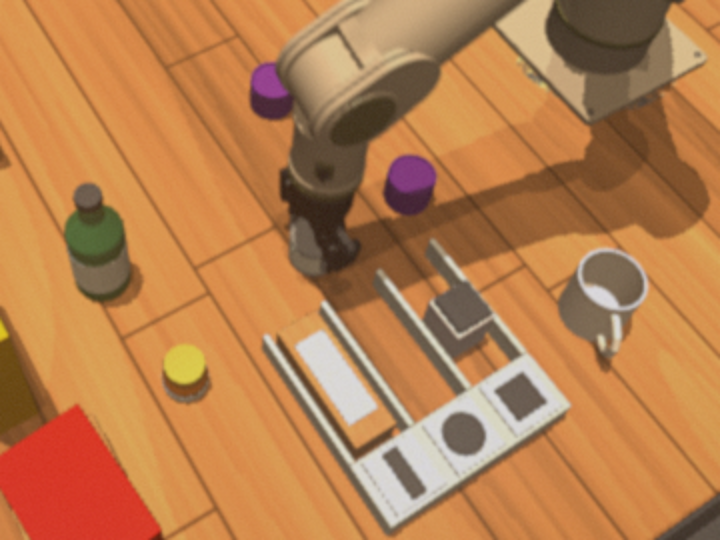

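The tin at crop (315,250) is just before the round lane's mouth, the carton is fully in its lane, and the caddy and decoys are untouched.

>>> send_rows(offset=[[2, 10, 0], [2, 32, 0], [2, 57, 0], [2, 82, 0], [2, 105, 0]], roll=[0, 0, 0, 0, 0])

```text
clock: 12.27
position: [0.5496, 0.1939, 0.0134]
ee_rot: [-0.008, 1.0, -0.0, 0.001]
ft_force: [0.8, -5.2, 4.8]
grip_width: 0.72
```

>>> send_rows(offset=[[0, 12, 0], [0, 25, 0], [0, 30, 0], [0, 30, 0], [0, 30, 0]], roll=[0, 0, 0, 0, 0])

```text
clock: 12.68
position: [0.549, 0.2251, 0.0135]
ee_rot: [-0.01, 1.0, 0.001, 0.001]
ft_force: [0.4, 1.6, 6.9]
grip_width: 0.716
```

>>> send_rows(offset=[[0, 0, 0], [0, 0, 0], [0, 0, 0], [0, 0, 0], [0, 0, 0]], roll=[0, 0, 0, 0, 0], jaw=1)

```text
clock: 13.1
position: [0.5484, 0.2242, 0.0122]
ee_rot: [-0.009, 1.0, -0.0, -0.0]
ft_force: [-0.2, -0.6, -1.2]
grip_width: 1.003
```

>>> send_rows(offset=[[0, 0, -15], [0, 0, -40], [0, 0, -75], [0, 0, -110], [0, 0, -145]], roll=[0, 0, 0, 0, 0])

```text
clock: 13.52
position: [0.5484, 0.2237, 0.1599]
ee_rot: [-0.009, 1.0, -0.0, 0.0]
ft_force: [0.3, 0.5, 0.0]
grip_width: 1.006
```

>>> send_rows(offset=[[0, -35, 0], [0, -75, 0], [0, -115, 0], [0, -155, 0], [0, -195, 0]], roll=[0, 0, 0, 0, 0])

```text
clock: 13.93
position: [0.552, 0.0274, 0.1585]
ee_rot: [-0.01, 1.0, 0.0, 0.0]
ft_force: [0.9, 0.7, -1.1]
grip_width: 1.003
```

Run:
```python
from h import *
from workcell import eyes
for n in("scene","top"):
    p,d=eyes.camera(n);W=world(d,eyes.camera_params(n));print(n);blobs(W,d,.025,.12)
    w=W.reshape(-1,3);m=(w[:,2]>.047)&(w[:,2]<.06)&(abs(w[:,0]-.551)<.04)&(abs(w[:,1]-.22)<.06);print('tin',cv2.minEnclosingCircle((w[m,:2]*1000).astype(np.float32)))
    if n=="scene":cv2.imwrite("pics/s6.png",cv2.resize(p[180:450,200:560],(720,540)))
```

```text
scene
[106   0 164  55] z0.114 c [  557. -1207.] size [384.  38.] ang 1.4
[465   0  40  28] z0.119 c [-482. -637.] size [185.  19.] ang 89.9
[585  84  55  45] z0.119 c [-479.  -52.] size [212.  19.] ang 88.9
[140 107  75  57] z0.092 c [ 720. -677.] size [110. 170.] ang 81.7
[ 82 159 102  98] z0.116 c [ 940. -419.] size [185. 279.] ang 0.0
[473 167  61  48] z0.116 c [38. 26.] size [ 64. 144.] ang 32.8
[325 215   8  20] z0.052 c [ 496. -145.] size [45. 16.] ang 81.5
[114 235  85  53] z0.116 c [ 939. -240.] size [ 11. 200.] ang 89.3
[392 257  26  26] z0.053 c [400.  81.] size [63. 60.] ang 53.0
[233 296  32  32] z0.116 c [805.   7.] size [28. 68.] ang 73.5
[331 299 154 146] z0.075 c [470. 266.] size [54. 55.] ang 0.3
[481 305  43  54] z0.090 c [302. 331.] size [81. 80.] ang 72.4
[338 336  60  71] z0.049 c [634. 254.] size [ 57. 160.] ang 0.9
[281 352  22  26] z0.057 c [775. 157.] size [48. 46.] ang 61.2
[186 368  32  28] z0.115 c [970. 106.] size [58.  4.] ang 1.5
[193 382  91  98] z0.107 c [950. 241.] size [110. 161.] ang 5.7
[546 417  53  63] z0.116 c [396. 614.] size [109.  52.] ang 
[... 458 characters left out ...]
3 117  80  86] z0.092 c [ 721. -681.] size [103. 173.] ang 81.5
[238 140  31  29] z0.118 c [779. -21.] size [29. 67.] ang 11.4
[176 158  18  14] z0.057 c [788. 159.] size [23. 46.] ang 27.1
[ 82 209  91 114] z0.074 c [469. 262.] size [56. 55.] ang 1.7
[  0 251  22 129] z0.101 c [452. 566.] size [284.   6.] ang 0.0
[305 264  26  28] z0.053 c [ 474. -143.] size [60. 60.] ang 58.7
[226 305  16  27] z0.052 c [397.  60.] size [28. 58.] ang 77.8
[322 313  21  21] z0.052 c [ 364. -167.] size [44. 44.] ang 83.9
[ 90 353  51  37] z0.090 c [303. 326.] size [80. 77.] ang 84.3
[245 460  60  20] z0.112 c [64. -7.] size [104.  21.] ang 85.0
tin ((548.5984497070312, 223.57423400878906), 31.123193740844727)
```

View pics/s6.png

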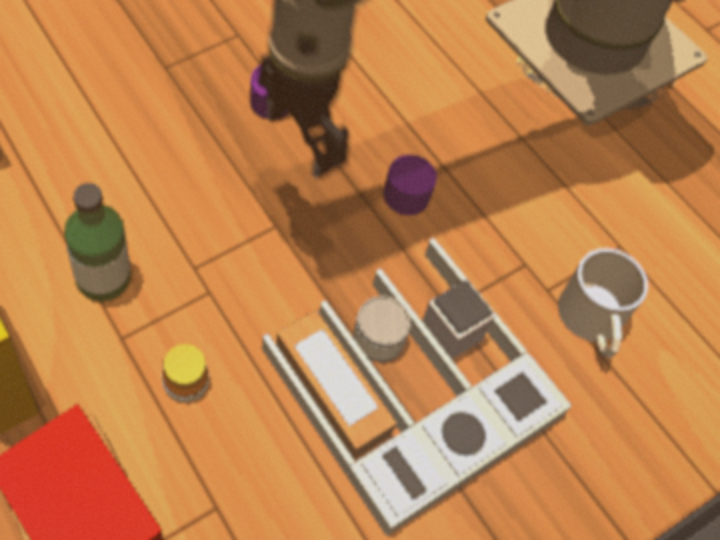

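Picture: the carton at (335,380) lies flat and lengthwise in the oblong lane. The tin at (383,328) stands in the round lane, and the gripper is clear. Handing in.

```bash
python3 -c "
from workcell import manip
print(manip.hand_in())"
```

```text
the job is handed in; nothing more can be done
None
```

Both items are in their lanes and the job was handed in at about 14 s of robot time; the hand-in reports no verdict.

**Carton:** I gripped it across its width, turned it and slid it into the mouth of the oblong lane, then pushed it home with shut fingers. It lies flat and lengthwise. Its rear end is about 6 mm inside the mouth, with about 9 mm left to the closed end, though the depth readings scatter by a few mm.

**Tin:** I slid it with the fingers closing along the round lane and released it there. It stands upright, with its rear edge about 28 mm inside the mouth.

**Last checks:** The depth maps show the caddy, pot, jar and mug within a few mm of where they were. The purple decoys are also unmoved, apart from one view of each that the arm partly hid. The bottle looks unmoved in the last picture, and I did not re-measure the spoon, which the arm never went near. The gripper was open and clear of everything. The highest force I read was about 17 N, when the fingertips pressed lightly on the bench early in the carton move. I raised the tool 1 mm and the reading dropped to near zero.

The two cameras disagreed by up to about 4 mm in y. I compared each measurement with the rack as seen by the same camera, and both cameras put the carton and tin inside.

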